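Set up the decanting stack

ROBOT

A 6-joint arm with a two-finger parallel gripper is mounted at the origin on the work surface; the furniture and walls round the work are solid. World frame = base frame: x ahead of the robot, y to its left, z up, the work surface at z = 0. Lengths are in m, angles in rad, forces in N, time in s.
With the tool pointing down it reaches from about 0.375 to 0.9 m from the base axis. Payload 3.1 kg.
Tool frame: the origin (TCP) lies midway between the tips of the shut fingers; the grasp point (between the pads) lies 19 mm behind it; z points along the fingers, y is the line along which they close (so a half turn about z gives the same grasp; the last joint's range is limited). The gripper opens to 85 mm and grips with 20 to 120 N. Pads are 22 mm wide; open, the fingers measure 114 mm over their backs; the gripper's body (76 mm by 85 mm) begins 54 mm behind the grasp point. The pads swing forward as they close: fully open they stand 13 mm farther back than shut.
Start: joints at [1.004, 0.527, 1.433, -0, 1.181, -0.178], TCP at [0.236, 0.579, 0.231] pointing down, gripper open.
Joint ranges: [-3.08, 3.08], [-0.75, 2.2], [0.22, 2.44], [-1.43, 4.57], [0, 2.65], [-2.85, 2.85]. Speed limits (rad/s): [2.79, 2.79, 3.14, 3.14, 3.14, 3.14].

INTERFACE

Orientations are given as a unit quaternion [x, y, z, w].
In Python, from station import manip gives the robot as it stands.
- The arm moves only by the tool drive_tool, never from a script. Its argument "motion" is a list that holds one entry, the list of rows, each a list of 5 numbers: the finger opening in mm, from 0 to 85.4, then the shift along the tool's x, y, z in units of 30 mm (1.0 is 30 mm), then the turn about the tool's z in units of 8 degrees (1.0 is 8 degrees). In form: [[[fingers, x, y, z, yaw], ...]]. A call has 1 to 10 rows; each row is the pose to reach, as a shift and turn from the pose commanded when the call began, along the tool's axes at that moment; what a row does not reach only later rows make up. A row lasts 1/10 s, in which the tool goes at most 50 mm and 8.59 degrees, less where a joint would pass 70% of its speed; a pose out of reach is approached as far as the arm can. A call with a gripper value outside its range is refused whole. The fingers move at their own pace and stop on an object; "squeeze" is the grip in N (left out, the last holds). Time passes only in rows, so rows that repeat a pose let the fingers close. It gives the time, the measured TCP pose, the force, the opening and the grip force at its end, in the units of the state.
- manip.sense(): the state, without advancing time (a new reading comes with each control period).
- manip.snapshot(name): name is "side" or "top" or "wrist"; returns the picture (420x560x3 uint8, red, green, blue); there is no depth.
- manip.camera_model(name): a dict with "fov_y" (degrees; the focal length in pixels is half the picture's height over the tangent of half this angle, whatever the lens; pixels are square), "cx", "cy" (the principal point, pixels), "origin" and "orientation" of the camera in the world. Camera axes: x right, y up, looking along -z (the intrinsics and any distortion apply to the point x, -y, -z); pixel columns grow to the right and rows downward; lengths in m; the calibration is good to about 2 mm. A picture is of the moment at which its call begins: read the wrist's pose just before it. camera_model takes no time and is no camera call; for the wrist camera it gives the pose at the moment of the call.
- manip.sign_off(): hands the job in; it is judged then, once.
The state is a dict: "t": time; "q": joint angles; "qd": joint speeds; "tau": joint torques, N m; "tcp_pos": TCP position; "tool_rot": TCP orientation; "force": force on the tool from outside, world axes, zero at the start; "ft_torque": the same for the moment, N m; "finger_gap": opening from 0.0 (shut) to 1.0 (fully open); "gripper_force": force on a finger pad.
Only numpy, scipy, OpenCV 4.12 (cv2) and the standard library are available. Lean on these libraries where they do the work, as an engineer would, in place of code of your own. Each camera call takes 0.05 s, during which the arm holds its last target. There are 200 camera calls.

TASK

Set the decanter up for pouring an old wine, one thing after another in this order: lift the steel dust cap off the decanter's neck and set it down, open side down, in the white saucer; stand the decanter upright in the recess of the oak coaster; seat the funnel from its stand fully in the decanter's neck; and nest the strainer fully in the funnel. Keep the decanter upright all the while and do not knock the tasting glass over or push it away.

Things in the scene. Friction and masses are not known exactly. Their poses are not given: they have to be found in the camera images.
- decanter: Green glass decanter, loose, 0.34 to 0.55 kg. Origin: centre of its underside, z up. 155 mm high; foot 72 mm across, belly 83 mm across at 34 to 58 mm height, shoulder up to 106 mm; from there to the top a straight neck 36 mm across, 27 mm inside, open at the top: hold it there. At the start the dust cap is over the neck.
- dust_cap: Steel dust cap, loose, 70 g: an upturned cup 46 mm across, 36 mm high, open below; inside 40 mm wide, 28 mm deep. Origin: centre of its open lower rim, z up. At the start it sits over the decanter's neck, its rim 127 mm above the decanter's underside; it comes off straight up. Take it across its 46 mm.
- funnel: Steel funnel, loose, 0.10 to 0.17 kg. Origin: centre of the underside of its flat collar (40 mm across, 4 mm thick), z up. Below: spout 45 mm long, 18 mm across, 13 mm at the tip. Above: a cone, then an upright round cup 60 mm across from 24 to 47 mm, 55 mm inside; take it there. It starts hanging in the stand. Seated, its collar lies on the neck's rim, origin 155 mm over the decanter's.
- strainer: Strainer, loose, 60 g: perforated steel basket 45 mm across, 16 mm deep, under a flat round flange 68 mm across (16 to 19 mm above the bottom), with an upright dark knob in the middle, 14 mm across, from 19 to 49 mm: take it there. Origin: centre of the bottom, z up. It starts standing on the counter. Nested, its flange lies on the funnel's rim, origin 31 mm above the funnel's.
- coaster: Turned dark oak coaster, fixed. Origin: centre of its underside, on the counter, z up. 104 mm across, rim 13 mm high; its round recess with a cork floor is 88 mm across, the floor 6 mm above the counter.
- saucer: Small white saucer, fixed. Origin: centre of its underside, on the counter, z up. 98 mm across the rim, rim 10 mm high, flat floor about 80 mm across, 4 mm above the counter.
- funnel_stand: Turned dark oak funnel stand, fixed. Origin: centre of its underside, on the counter, z up. 60 mm high, foot 66 mm across, column 39 mm across at the top with a 28 mm bore in which the funnel's spout hangs.
- tasting_glass: Clear empty tasting glass with a stem, a bystander, loose, 155 mm high, 65 mm across. Origin: centre of its foot, z up. Nearer the robot stands a fixed obstacle, the green lever cork puller: base from x 0.20 to 0.46 and y -0.07 to 0.11, 28 mm high; over it, from x 0.27 to 0.42 and y -0.06 to 0.08, column and lever up to 0.63 m. Keep the whole arm to its left (+y).

How it is judged:
By the outcome, as a careful person would: the job done as asked, in the order asked, and still so for the second after the job is handed in, with the robot touching nothing.
It also fails if it takes over 106 s, if anything falls off the work surface, if the arm or the gripper's body presses on something with over 40 N, if the wrist force passes 120 N, or if a joint passes its speed limit or range.

## Working session

There is one attempt and no reset: what is moved stays moved. The work goes in short steps, Python scripts to look and compute and a tool call to move; the robot and the scene stay as the last step left them, time stands still between calls to the robot, and variables do not carry over. Pictures are saved under pics/ and viewed, at most 18 in all, crops included, and the job is handed in when it is done.

Besides the shell and the picture viewer there is one more tool, called after "Emit:" as name(argument=value, ...) on one line, values as JSON. drive_tool: Moves the arm, as the interface text tells. Its arguments: {"type":"object","properties":{"motion":{"type":"array","items":{"type":"array","items":{"type":"array","items":{"type":"number"}}}},"squeeze":{"type":"number"}},"required":["motion"]}

```bash
ls; mkdir -p pics; python3 - <<'E'
from station import manip
import cv2,json
for n in("side","top"):
    print(n,manip.camera_model(n)); cv2.imwrite(f"pics/{n}0.png",manip.snapshot(n)[:,:,::-1])
s=manip.sense();print(s)
E
```

```text
pics
side {'fov_y': 52.54146693832176, 'cx': 275.74406940684025, 'cy': 216.14683783875063, 'origin': array([0.50489551, 0.99032542, 0.48349288]), 'orientation': array([0.01224509, 0.52305557, 0.85218016, 0.00720508])}
top {'fov_y': 43.208364424108936, 'cx': 282.9366445553497, 'cy': 213.49949978438286, 'origin': array([0.29119994, 0.24394465, 1.08045249]), 'orientation': array([ 0.06194215, -0.07111393, -0.70078049,  0.70711575])}
{'t': 0.1, 'q': array([ 1.00452376e+00,  5.28357162e-01,  1.43374990e+00,  9.11691877e-06,
        1.18144636e+00, -1.78513408e-01]), 'qd': array([ 0.000663  , -0.00228549, -0.00463679, -0.00070802, -0.00255228,
       -0.00026377]), 'tau': array([-2.97757315e-04, -4.43303382e+01, -1.78585696e+01, -2.29752141e-04,
        3.91658919e-03,  1.57168358e-05]), 'tcp_pos': array([0.23595003, 0.57805771, 0.23044907]), 'tool_rot': array([ 1.92668839e-01,  9.81263348e-01, -9.11657900e-04, -3.60636421e-04]), 'force': array([-0.13854536,  0.20734877,  0.6720331 ]), 'ft_torque': array([ 0.02151937, -0.05320511, -0.01782232]), 'gripper_force': 0.0, 'finger_gap': 0.9987336757401841}
```

View pics/side0.png

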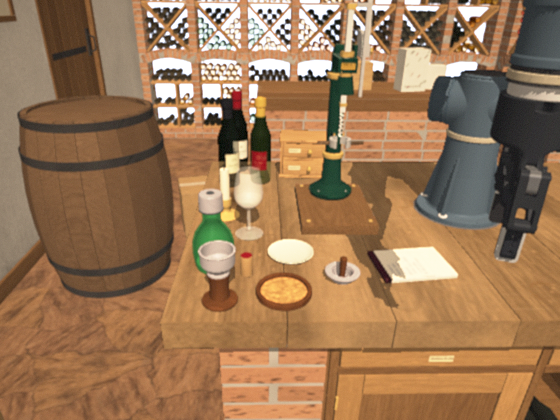

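View pics/top0.png

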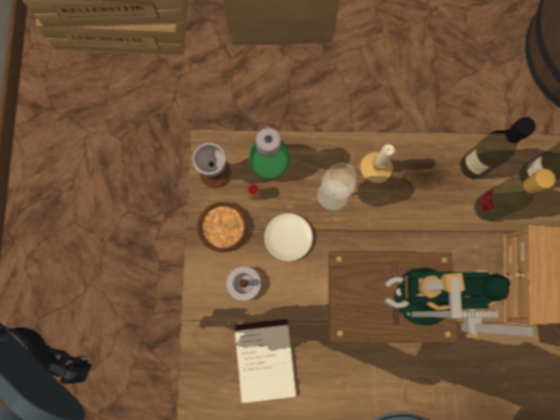

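The side view shows the decanter at (212,235) with its cap at (209,202), and the funnel in its stand at (217,265). The coaster is at (283,291), the saucer at (291,252), the strainer at (342,270) and the glass at (249,200). In the top view, the cap is at (268,140), the funnel at (209,159), the coaster at (223,227), the saucer at (289,237), the strainer at (245,284) and the glass at (338,185).

```bash
cat > h.py <<'E'
import numpy as np,cv2
from scipy.spatial.transform import Rotation as R
from station import manip
def ray(c,uv):
    f=210/np.tan(np.radians(c['fov_y'])/2)
    d=np.array([(uv[0]-c['cx'])/f,-(uv[1]-c['cy'])/f,-1.])
    return c['origin'],R.from_quat(c['orientation']).apply(d)
def onplane(c,uv,z):
    o,d=ray(c,uv); return o+d*(z-o[2])/d[2]
def proj(c,p):
    f=210/np.tan(np.radians(c['fov_y'])/2)
    x,y,z=R.from_quat(c['orientation']).inv().apply(np.asarray(p)-c['origin'])
    return np.array([c['cx']+f*x/-z,c['cy']-f*y/-z])
def circ(c,pts,z):
    "least-squares circle of contour pixels cast on plane z -> centre, diameter"
    P=np.array([onplane(c,p,z)[:2] for p in pts]); 
    a=np.c_[2*P,np.ones(len(P))]; s=np.linalg.lstsq(a,(P**2).sum(1),rcond=None)[0]
    return s[:2],2*np.sqrt(s[2]+s[0]**2+s[1]**2)
def blob(img,lo,hi,box):
    "largest HSV blob hull in box x0,y0,x1,y1"
    x0,y0,x1,y1=box; h=cv2.cvtColor(img[y0:y1,x0:x1],cv2.COLOR_RGB2HSV)
    m=cv2.inRange(h,lo,hi); cs=cv2.findContours(m,cv2.RETR_EXTERNAL,cv2.CHAIN_APPROX_NONE)[0]
    k=max(cs,key=cv2.contourArea); return cv2.convexHull(k)[:,0]+[x0,y0]
E
python3 - <<'E'
from h import *
T=cv2.imread('pics/top0.png');S=cv2.imread('pics/side0.png')
a=cv2.resize(T[115:315,175:375],(800,600)[:0] or (600,600),interpolation=cv2.INTER_CUBIC)
b=cv2.resize(S[160:320,180:380],(750,600),interpolation=cv2.INTER_CUBIC)
cv2.imwrite('pics/tc.png',a);cv2.imwrite('pics/sc.png',b)
t=T[:,:,::-1].copy();s=S[:,:,::-1].copy();ct=manip.camera_model('top');cs=manip.camera_model('side')
for n,img,c,lo,hi,box,z in[
 ('coaster cork',t,ct,(5,140,130),(25,255,255),(195,200,250,255),.006),
 ('saucer',t,ct,(0,0,170),(180,60,255),(255,205,325,270),.010),
 ('funnel',t,ct,(0,0,60),(180,60,255),(185,135,232,180),.107),
 ('cap',t,ct,(0,0,60),(180,60,255),(245,120,290,160),.163),
 ('strainer',t,ct,(0,0,90),(180,60,255),(220,260,270,305),.019),
 ('saucer S',s,cs,(0,0,170),(180,60,255),(262,236,320,268),.010),
 ('strainer S',s,cs,(0,0,90),(180,60,255),(318,255,365,288),.019),
 ('cork S',s,cs,(5,140,130),(25,255,255),(250,268,318,312),.006)]:
    p=blob(img,lo,hi,box);r=circ(c,p,z);print(n,p.min(0),p.max(0),r)
E
```

```text
coaster cork [203 206] [243 247] (array([0.46828194, 0.35326623]), np.float64(0.08562572555737932))
saucer [271 216] [310 247] (array([0.45779279, 0.21217764]), np.float64(0.07129535758572053))
funnel [193 143] [225 175] (array([0.58105432, 0.37299529]), np.float64(0.06286284823288259))
cap [256 128] [280 155] (array([0.59781807, 0.26111222]), np.float64(0.04976713935855807))
strainer [227 267] [260 299] (array([0.3524047 , 0.30808998]), np.float64(0.06612178782931892))
saucer S [268 240] [312 263] (array([0.44846638, 0.21852648]), np.float64(0.09369267381562861))
strainer S [325 262] [359 283] (array([0.35410089, 0.31164633]), np.float64(0.06785183113633766))
cork S [250 268] [317 311] (array([0.47334434, 0.33688696]), np.float64(0.1742870962670153))
```

View pics/tc.png

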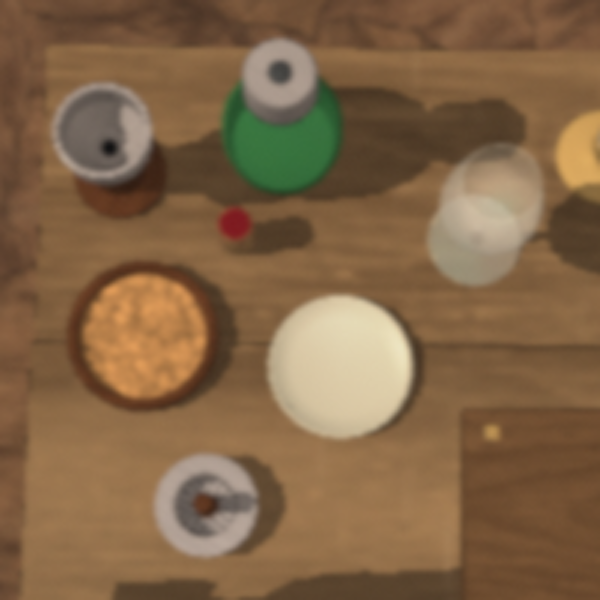

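View pics/sc.png

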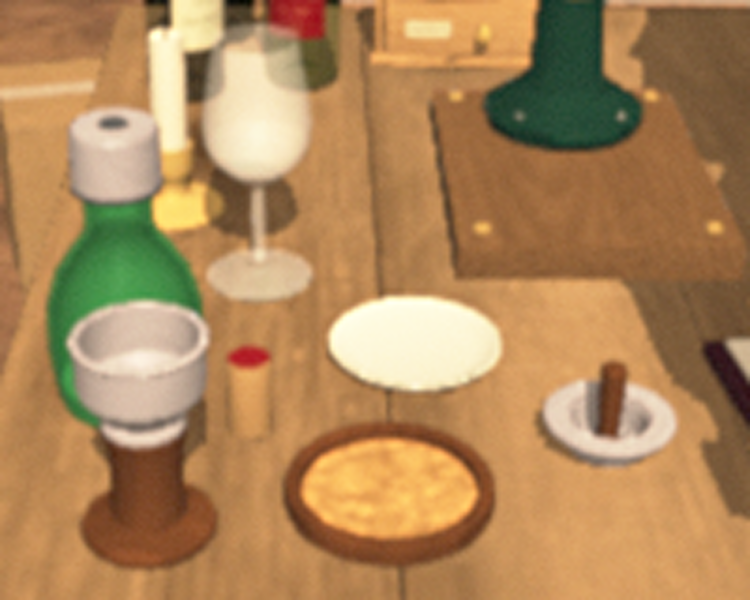

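The crops at 3x (top) and 3.75x (side) show every object clearly. There is also a small standing bottle cork at top px (253,189), which I need to avoid.

```bash
python3 - <<'E'
from h import *
ct=manip.camera_model('top');cs=manip.camera_model('side')
tc=lambda x,y:((x+.5)/3+175-.5,(y+.5)/3+115-.5); sc=lambda x,y:((x+.5)/3.75+180-.5,(y+.5)/3.75+160-.5)
T=cv2.imread('pics/top0.png')[:,:,::-1].copy()
p=blob(T,(18,10,150),(45,110,255),(258,205,325,270));print('saucer',circ(ct,p,.01))
for n,a,b,z in[('cap top',tc(280,73),sc(114,122),.163),('saucer',tc(341,366),sc(415,342),.01),('coaster rim',tc(144,335),sc(390,490),.013),('funnel rim',tc(103,133),sc(139,337),.107),('strainer flange',tc(206,505),sc(610,420),.019),('knob top',tc(205,504),sc(614,366),.049),('glass foot',tc(473,240),sc(259,275),.003),('cork top',tc(235,223),sc(249,356),.03)]:
    o1,d1=ray(ct,a);o2,d2=ray(cs,b)
    k=np.linalg.lstsq(np.c_[d1,-d2],o2-o1,rcond=None)[0];X=(o1+d1*k[0]+o2+d2*k[1])/2
    print(n,'tri',X.round(4),'top',onplane(ct,a,z)[:2].round(4),'side',onplane(cs,b,z)[:2].round(4))
E
```

```text
saucer (array([0.44776816, 0.21987418]), np.float64(0.09714779315817394))
cap top tri [0.604  0.2607 0.1628] top [0.6032 0.2608] side [0.6048 0.2605]
saucer tri [0.4479 0.2193 0.0094] top [0.4475 0.2194] side [0.4484 0.2202]
coaster rim tri [0.468  0.354  0.0072] top [0.467  0.3534] side [0.4685 0.3617]
funnel rim tri [0.5826 0.3735 0.1067] top [0.581  0.3735] side [0.5841 0.3733]
strainer flange tri [0.3526 0.3086 0.017 ] top [0.3524 0.3085] side [0.3534 0.3114]
knob top tri [0.3522 0.3071 0.0488] top [0.3513 0.3073] side [0.3532 0.3071]
glass foot tri [0.5388 0.1278 0.0016] top [0.5378 0.128 ] side [0.5394 0.1299]
cork top tri [0.5384 0.2915 0.0455] top [0.5417 0.2923] side [0.54   0.2666]
```

```bash
cat >> h.py <<'E'
def to(*targets):
    s=manip.sense(); r=R.from_quat(s['tool_rot'])
    for t in targets: print(t,'units',(r.inv().apply(np.array(t)-s['tcp_pos'])/.03).round(2))
    print('t',s['t'],'tcp',s['tcp_pos'].round(4),'F',s['force'].round(1),'gap mm',round(s['finger_gap']*85.4,1),'gf',round(s['gripper_force'],1))
E
python3 -c "
from h import *
to((.604,.261,.231),(.604,.261,.131))"
```

```text
(0.604, 0.261, 0.231) units [-1.535e+01 -5.150e+00 -1.000e-02]
(0.604, 0.261, 0.131) units [-15.35  -5.14   3.32]
t 0.1 tcp [0.236  0.5781 0.2304] F [-0.1  0.2  0.7] gap mm 85.3 gf 0.0
```

Emit:
drive_tool(motion=[[[85,-15.35,-5.15,0,0],[85,-15.35,-5.15,0,0],[85,-15.35,-5.15,0,0],[85,-15.35,-5.15,0,0],[85,-15.35,-5.15,0,0],[85,-15.35,-5.15,0,0],[85,-15.35,-5.15,0,0],[85,-15.35,-5.15,0,0],[85,-15.35,-5.15,0,0],[85,-15.35,-5.15,0,0]]], squeeze=30)

```text
t: 1.1
tcp_pos: [0.6064, 0.2587, 0.2308]
tool_rot: [0.194, 0.981, -0.0, 0.0]
force: [-0.1, 0.7, 0.3]
finger_gap: 0.993
gripper_force: 0.0
```

Emit:
drive_tool(motion=[[[85,0,0,0,0],[85,0,0,0,0]]])

```text
t: 1.3
tcp_pos: [0.6041, 0.2606, 0.2304]
tool_rot: [0.194, 0.981, -0.0, -0.001]
force: [-0.1, 0.0, -0.1]
finger_gap: 0.996
gripper_force: 0.0
```

```bash
python3 - <<'E'
from h import *
to((.604,.261,.231),(.604,.261,.131))
c=manip.camera_model('wrist');print(c,proj(c,(.604,.261,.163)))
cv2.imwrite('pics/w1.png',manip.snapshot('wrist')[:,:,::-1])
E
```

```text
(0.604, 0.261, 0.231) units [ 0.01  0.01 -0.02]
(0.604, 0.261, 0.131) units [-0.    0.01  3.31]
t 1.3 tcp [0.6041 0.2606 0.2304] F [-0.1  0.  -0.1] gap mm 85.0 gf 0.0
{'fov_y': 71.31299671156202, 'cx': 269.5903175265216, 'cy': 210.74385369580077, 'origin': array([0.52684882, 0.29211003, 0.37379786]), 'orientation': array([-0.13562117, -0.09074795,  0.54935205,  0.81950231])} [270.35865776 224.81463717]
```

View pics/w1.png

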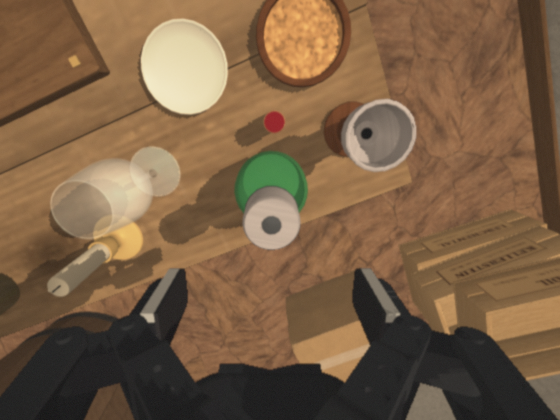

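The wrist view shows the cap's top at (271,224), against a prediction of (270,225), so it's aligned. Next I descend and grip.

Emit:
drive_tool(motion=[[[85,0,0,0.8,0],[85,0,0,1.6,0],[85,0,0,2.4,0],[85,0,0,3.0,0],[85,0,0,3.3,0],[85,0,0,3.3,0],[30,0,0,3.3,0],[30,0,0,3.3,0],[30,0,0,3.3,0],[30,0,0,3.3,0]]], squeeze=30)

```text
t: 2.35
tcp_pos: [0.6048, 0.2615, 0.1339]
tool_rot: [0.193, 0.981, 0.0, 0.001]
force: [-1.5, -0.4, 4.9]
finger_gap: 0.526
gripper_force: 30.6
```

Emit:
drive_tool(motion=[[[30,0,0,0,0],[30,0,0,0,0],[30,0,0,0,0],[30,0,0,0,0],[30,0,0,0,0],[30,0,0,0,0]]])

```text
t: 2.95
tcp_pos: [0.6048, 0.2615, 0.1338]
tool_rot: [0.193, 0.981, 0.0, 0.001]
force: [-0.4, -0.5, 6.6]
finger_gap: 0.521
gripper_force: 30.7
```

Emit:
drive_tool(motion=[[[30,0,0,-0.3,0],[30,0,0,-0.6,0],[30,0,0,-0.9,0],[30,0,0,-1.2,0],[30,0,0,-1.5,0],[30,0,0,-1.8,0],[30,0,0,-2.2,0],[30,0,0,-2.6,0],[30,0,0,-2.6,0]]])

```text
t: 3.85
tcp_pos: [0.6056, 0.2618, 0.213]
tool_rot: [0.193, 0.981, 0.001, 0.002]
force: [-0.1, 0.5, -0.9]
finger_gap: 0.52
gripper_force: 30.9
```

```bash
python3 - <<'E'
from h import *
to((.446,.226,.200),(.446,.226,.02))
i=manip.snapshot('side')[:,:,::-1];cv2.imwrite('pics/s2f.png',i)
cv2.imwrite('pics/s2.png',cv2.resize(i[110:310,170:370],(600,600),interpolation=cv2.INTER_CUBIC))
E
```

```text
(0.446, 0.226, 0.2) units [ 4.48 -3.12  0.41]
(0.446, 0.226, 0.02) units [ 4.5  -3.14  6.41]
t 3.85 tcp [0.6056 0.2618 0.213 ] F [-0.1  0.5 -0.9] gap mm 44.4 gf 30.9
```

View pics/s2.png

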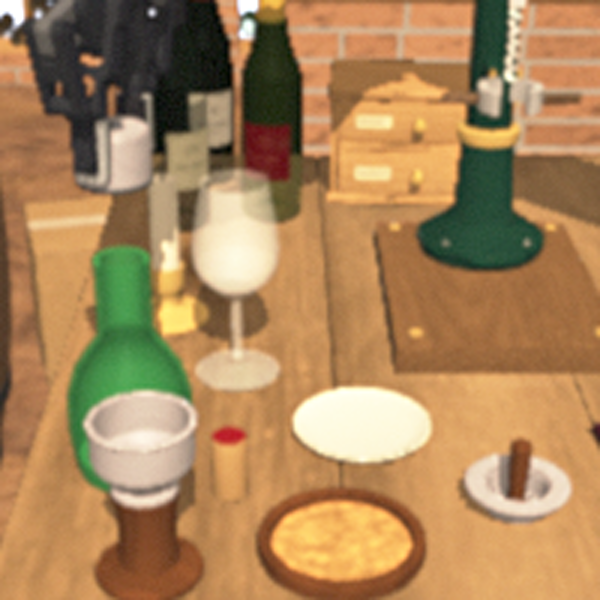

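The side view shows the cap off and held level at crop (115,155). The decanter is bare and still standing, and nothing else has moved.

```bash
python3 - <<'E'
from h import *
c=manip.camera_model('side')
uv=(89/3+170,186/3+110)
from scipy.optimize import brentq
o,d=ray(c,uv)
for off in(.022,.03,.037):
    y=.2618+.926*off;k=(y-o[1])/d[1];print(off,(o+d*k).round(4))
rb=(115/3+170,193/3+110);o,d=ray(c,rb);print('rim front',(o+d*((.2618+.023-o[1])/d[1])).round(4))
E
```

```text
0.022 [0.6179 0.2822 0.2113]
0.03 [0.6167 0.2896 0.2141]
0.037 [0.6156 0.2961 0.2166]
rim front [0.6025 0.2848 0.208 ]
```

Emit:
drive_tool(motion=[[[30,0.9,-0.65,0,0],[30,1.8,-1.3,0,0],[30,2.7,-1.9,0,0],[30,3.6,-2.5,0,0],[30,4.5,-3.13,0,0],[30,4.5,-3.13,0.8,0],[30,4.5,-3.13,1.8,0],[30,4.5,-3.13,2.8,0],[30,4.5,-3.13,3.8,0],[30,4.5,-3.13,3.8,0]]])

```text
t: 4.9
tcp_pos: [0.4408, 0.2247, 0.0931]
tool_rot: [0.193, 0.981, -0.002, -0.004]
force: [-0.6, -0.2, -1.1]
finger_gap: 0.525
gripper_force: 31.2
```

```bash
python3 -c "
from h import *
to((.446,.226,.02),(.446,.226,.012))"
```

```text
(0.446, 0.226, 0.02) units [-0.16  0.12  2.43]
(0.446, 0.226, 0.012) units [-0.16  0.12  2.7 ]
t 4.9 tcp [0.4408 0.2247 0.0931] F [-0.6 -0.2 -1.1] gap mm 44.8 gf 31.2
```

Emit:
drive_tool(motion=[[[30,-0.05,0.05,0.5,0],[30,-0.05,0.05,1.0,0],[30,-0.05,0.05,1.5,0],[30,-0.05,0.05,2.0,0],[30,-0.05,0.05,2.3,0],[30,-0.05,0.05,2.45,0],[30,-0.05,0.05,2.55,0],[30,-0.05,0.05,2.6,0],[30,-0.05,0.05,2.65,0],[30,-0.05,0.05,2.65,0]]])

```text
t: 5.9
tcp_pos: [0.4458, 0.2264, 0.017]
tool_rot: [0.193, 0.981, 0.0, 0.0]
force: [-0.9, 1.4, -0.5]
finger_gap: 0.524
gripper_force: 31.2
```

```bash
python3 -c "
from h import *
to((.446,.226,.012))"
```

```text
(0.446, 0.226, 0.012) units [-0.01 -0.01  0.17]
t 5.9 tcp [0.4458 0.2264 0.017 ] F [-0.9  1.4 -0.5] gap mm 44.8 gf 31.2
```

Emit:
drive_tool(motion=[[[30,0,0,0.07,0],[30,0,0,0.14,0],[30,0,0,0.2,0],[30,0,0,0.26,0],[30,0,0,0.26,0]]])

```text
t: 6.4
tcp_pos: [0.4457, 0.2264, 0.0106]
tool_rot: [0.193, 0.981, 0.0, 0.0]
force: [-1.8, -1.0, 15.2]
finger_gap: 0.526
gripper_force: 32.3
```

Emit:
drive_tool(motion=[[[30,0,0,-0.06,0],[60,0,0,-0.06,0],[75,0,0,-0.06,0],[75,0,0,-0.06,0],[75,0,0,-0.06,0],[75,0,0,-0.5,0],[75,0,0,-1.2,0],[75,0,0,-2.2,0],[75,0,0,-3.5,0],[75,0,0,-4.8,0]]])

```text
t: 7.4
tcp_pos: [0.445, 0.2262, 0.1548]
tool_rot: [0.193, 0.981, -0.0, -0.0]
force: [0.3, -0.8, -0.2]
finger_gap: 0.877
gripper_force: 0.0
```

Emit:
drive_tool(motion=[[[80,0,0,-1.2,0],[80,0,0,-1.5,0],[80,0,0,-1.5,0],[80,0,0,-1.5,0]]])

```text
t: 7.8
tcp_pos: [0.4447, 0.2261, 0.1974]
tool_rot: [0.193, 0.981, -0.0, -0.001]
force: [0.6, -0.5, -0.1]
finger_gap: 0.934
gripper_force: 0.0
```

```bash
python3 - <<'E'
from h import *
to((.604,.261,.21),(.604,.261,.116))
i=manip.snapshot('side')[:,:,::-1];cv2.imwrite('pics/s3f.png',i)
cv2.imwrite('pics/s3.png',cv2.resize(i[160:320,180:380],(750,600),interpolation=cv2.INTER_CUBIC))
E
```

```text
(0.604, 0.261, 0.21) units [-4.48  3.09 -0.43]
(0.604, 0.261, 0.116) units [-4.48  3.09  2.7 ]
t 7.8 tcp [0.4447 0.2261 0.1974] F [ 0.6 -0.5 -0.1] gap mm 79.8 gf 0.0
```

View pics/s3.png

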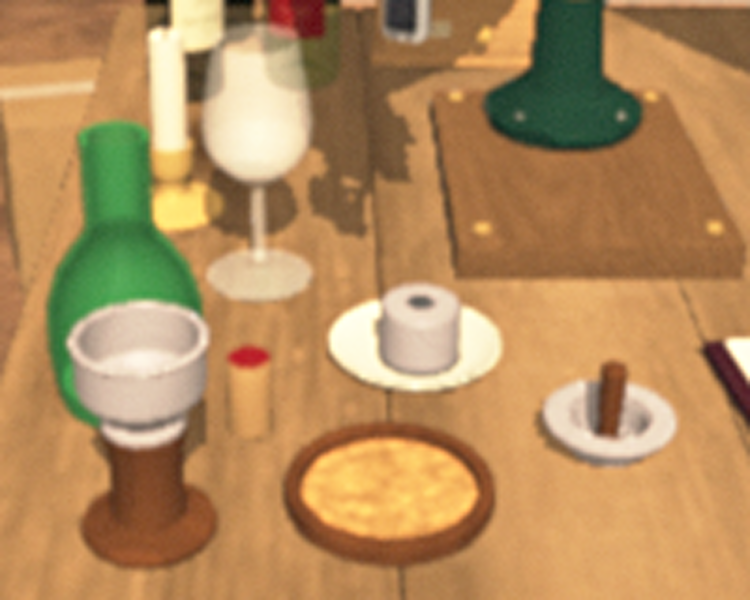

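The cap stands open side down inside the saucer at crop (421,330). The decanter's neck top is at crop (115,135), unchanged.

Emit:
drive_tool(motion=[[[80,-1.2,0.8,0,0],[80,-2.4,1.65,0,0],[80,-3.6,2.5,0,0],[80,-4.48,3.09,0,0],[80,-4.48,3.09,0,0],[80,-4.48,3.09,0.7,0],[80,-4.48,3.09,1.5,0],[80,-4.48,3.09,2.2,0],[80,-4.48,3.09,2.65,0],[80,-4.48,3.09,2.65,0]]])

```text
t: 8.85
tcp_pos: [0.6022, 0.2606, 0.1148]
tool_rot: [0.193, 0.981, -0.002, -0.004]
force: [-0.7, -0.6, 0.0]
finger_gap: 0.936
gripper_force: 0.0
```

Emit:
drive_tool(motion=[[[60,0,0,0,0],[20,0,0,0,0],[20,0,0,0,0],[20,0,0,0,0],[20,0,0,0,0],[20,0,0,0,0],[20,0,0,0,0],[20,0,0,0,0],[20,0,0,0,0]]], squeeze=60)

```text
t: 9.75
tcp_pos: [0.606, 0.2613, 0.1201]
tool_rot: [0.193, 0.981, 0.0, 0.001]
force: [-0.3, -1.7, 6.2]
finger_gap: 0.407
gripper_force: 60.1
```

```bash
python3 -c "
from h import *
to((.604,.261,.116),(.604,.261,.185))"
```

```text
(0.604, 0.261, 0.116) units [ 0.06 -0.04  0.14]
(0.604, 0.261, 0.185) units [ 0.05 -0.03 -2.16]
t 9.75 tcp [0.606  0.2613 0.1201] F [-0.3 -1.7  6.2] gap mm 34.8 gf 60.1
```

Emit:
drive_tool(motion=[[[20,0,0,-0.2,0],[20,0,0,-0.4,0],[20,0,0,-0.7,0],[20,0,0,-1.0,0],[20,0,0,-1.4,0],[20,0,0,-1.8,0],[20,0,0,-2.2,0],[20,0,0,-2.45,0],[20,0,0,-2.45,0],[20,0,0,-2.45,0]]])

```text
t: 10.75
tcp_pos: [0.605, 0.2613, 0.1921]
tool_rot: [0.193, 0.981, -0.0, -0.0]
force: [0.4, -0.7, -6.0]
finger_gap: 0.407
gripper_force: 60.3
```

```bash
python3 - <<'E'
from h import *
to((.4675,.3535,.192),(.4675,.3535,.135))
i=manip.snapshot('side')[:,:,::-1];cv2.imwrite('pics/s4f.png',i)
cv2.imwrite('pics/s4.png',cv2.resize(i[110:310,170:370],(600,600),interpolation=cv2.INTER_CUBIC))
E
```

```text
(0.4675, 0.3535, 0.192) units [5.4  1.11 0.  ]
(0.4675, 0.3535, 0.135) units [5.4  1.11 1.9 ]
t 10.75 tcp [0.605  0.2613 0.1921] F [ 0.4 -0.7 -6. ] gap mm 34.7 gf 60.3
```

View pics/s4.png

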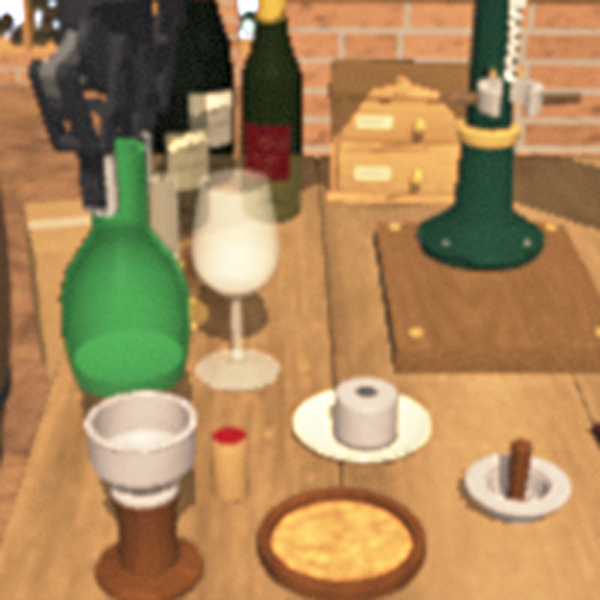

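The side view shows the decanter lifted level in the grip, with its bottom around crop (130,385). I'll go round the funnel, over the cork, to the coaster.

Emit:
drive_tool(motion=[[[20,0.4,-0.1,0,0],[20,1.0,-0.25,0,0],[20,1.7,-0.4,0,0],[20,2.4,-0.5,0,0],[20,3.1,-0.3,0,0],[20,3.8,0.1,0,0],[20,4.4,0.5,0,0],[20,4.9,0.8,0,0],[20,5.2,1.0,0,0],[20,5.4,1.11,0,0]]])

```text
t: 11.8
tcp_pos: [0.4669, 0.3541, 0.1918]
tool_rot: [0.192, 0.981, -0.0, -0.0]
force: [-0.0, 0.0, -4.6]
finger_gap: 0.407
gripper_force: 60.6
```

Emit:
drive_tool(motion=[[[20,0,0,0,0],[20,0,0,0.3,0],[20,0,0,0.7,0],[20,0,0,1.1,0],[20,0,0,1.4,0],[20,0,0,1.6,0],[20,0,0,1.75,0],[20,0,0,1.8,0],[20,0,0,1.8,0]]])

```text
t: 12.7
tcp_pos: [0.4678, 0.3535, 0.1379]
tool_rot: [0.193, 0.981, 0.0, 0.0]
force: [-0.2, -0.2, -5.7]
finger_gap: 0.41
gripper_force: 60.5
```

```bash
python3 -c "
from h import *
to((.4675,.3535,.126))"
```

```text
(0.4675, 0.3535, 0.126) units [ 0.01 -0.    0.4 ]
t 12.7 tcp [0.4678 0.3535 0.1379] F [-0.2 -0.2 -5.7] gap mm 35.0 gf 60.5
```

Emit:
drive_tool(motion=[[[20,0,0,0.1,0],[20,0,0,0.2,0],[20,0,0,0.28,0],[20,0,0,0.35,0],[20,0,0,0.4,0],[20,0,0,0.43,0],[20,0,0,0.43,0]]])

```text
t: 13.4
tcp_pos: [0.4679, 0.3534, 0.1261]
tool_rot: [0.193, 0.981, 0.0, 0.0]
force: [-1.8, -1.4, 3.9]
finger_gap: 0.407
gripper_force: 61.3
```

Emit:
drive_tool(motion=[[[38,0,0,0,0],[45,0,0,0,0],[55,0,0,0,0],[75,0,0,0,0],[75,0,0,0,0],[75,0,0,-0.5,0],[75,0,0,-1.0,0],[75,0,0,-2.0,0],[75,0,0,-3.0,0],[75,0,0,-3.0,0]]])

```text
t: 14.4
tcp_pos: [0.4705, 0.3549, 0.2194]
tool_rot: [0.193, 0.981, 0.003, 0.004]
force: [0.1, 1.0, 0.2]
finger_gap: 0.878
gripper_force: 0.0
```

```bash
python3 - <<'E'
from h import *
to((.582,.3735,.216),(.582,.3735,.075))
i=manip.snapshot('side')[:,:,::-1];j=manip.snapshot('top')[:,:,::-1]
cv2.imwrite('pics/s5.png',np.hstack([cv2.resize(i[170:320,180:330],(400,400)),cv2.resize(j[115:265,175:325],(400,400))]))
for n,im in(('side',i),('top',j)):
  c=manip.camera_model(n);p=blob(im[:,:,::-1].copy(),(50,100,40),(85,255,255),(180,100,330,320));print(n,p.min(0),p.max(0),'pred neck top',proj(c,(.468,.3535,.161)),'pred base',proj(c,(.468,.3535,.006)))
E
```

```text
(0.582, 0.3735, 0.216) units [-3.21  1.98  0.15]
(0.582, 0.3735, 0.075) units [-3.18  1.94  4.85]
t 14.4 tcp [0.4705 0.3549 0.2194] F [0.1 1.  0.2] gap mm 74.9 gf 0.0
side [263 211] [306 299] pred neck top [285.62920427 215.70983435] pred base [283.62522165 290.6789669 ]Traceback (most recent call last):
  File "<stdin>", line 6, in <module>
  File "h.py", line 23, in blob
    k=max(cs,key=cv2.contourArea); return cv2.convexHull(k)[:,0]+[x0,y0]
ValueError: max() iterable argument is empty
```

View pics/s5.png

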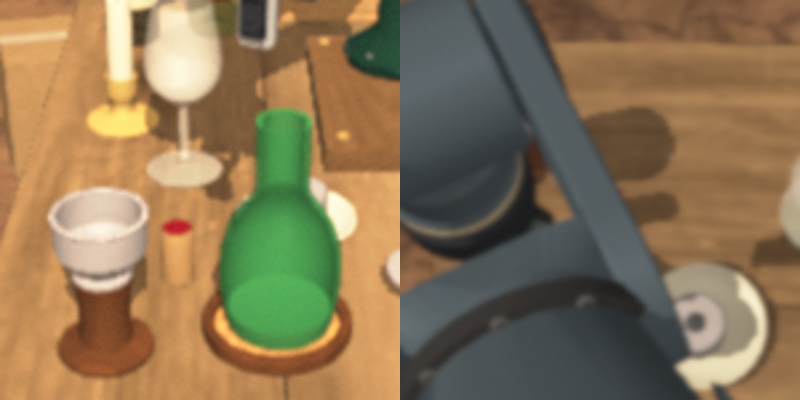

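The side view shows the decanter upright and centred in the coaster recess at crop (280,330). Next is the funnel.

Emit:
drive_tool(motion=[[[82,-0.8,0.5,0,0],[82,-1.7,1.0,0,0],[82,-2.6,1.6,0,0],[82,-3.2,1.96,0,0],[82,-3.2,1.96,0.1,0],[82,-3.2,1.96,1.0,0],[82,-3.2,1.96,2.0,0],[82,-3.2,1.96,3.0,0],[82,-3.2,1.96,3.0,0]]])

```text
t: 15.4
tcp_pos: [0.5732, 0.3694, 0.1188]
tool_rot: [0.193, 0.981, -0.004, -0.006]
force: [-0.1, -0.9, -0.7]
finger_gap: 0.958
gripper_force: 0.0
```

```bash
python3 - <<'E'
from h import *
to((.582,.3735,.075))
c=manip.camera_model('wrist');im=manip.snapshot('wrist')
print(proj(c,(.582,.3735,.107)))
cv2.imwrite('pics/w6.png',im[:,:,::-1])
E
```

```text
(0.582, 0.3735, 0.075) units [-0.23  0.25  1.45]
t 15.4 tcp [0.5732 0.3694 0.1188] F [-0.1 -0.9 -0.7] gap mm 81.8 gf 0.0
[281.92375207 269.68992128]
```

View pics/w6.png

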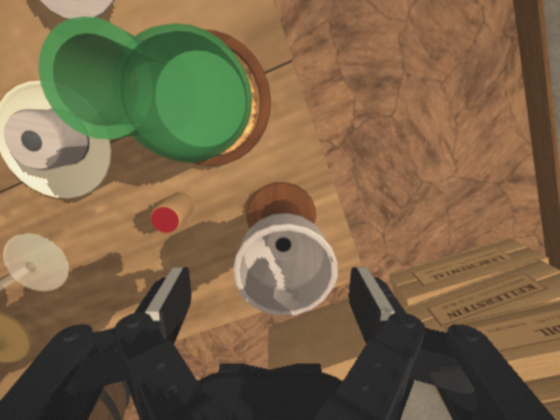

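The wrist view shows the funnel rim centred at about (286,264), against a prediction of (282,270). The arm was still settling, so I'll re-read before descending.

Emit:
drive_tool(motion=[[[82,0,0,0,0],[82,0,0,0,0]]])

```text
t: 15.65
tcp_pos: [0.5797, 0.3721, 0.127]
tool_rot: [0.193, 0.981, 0.001, 0.001]
force: [-0.2, -0.5, -0.1]
finger_gap: 0.959
gripper_force: 0.0
```

```bash
python3 - <<'E'
from h import *
to((.582,.3735,.075))
c=manip.camera_model('wrist');im=manip.snapshot('wrist')
print(proj(c,(.582,.3735,.107)))
p=blob(im,(0,0,75),(180,50,255),(225,205,345,320));print(p.min(0),p.max(0),circ(c,p,.107))
E
```

```text
(0.582, 0.3735, 0.075) units [-0.05  0.07  1.73]
t 15.65 tcp [0.5797 0.3721 0.127 ] F [-0.2 -0.5 -0.1] gap mm 81.9 gf 0.0
[273.28886859 255.3916958 ]
[243 217] [319 298] (array([0.58517499, 0.37398729]), np.float64(0.05433140075829662))
```

Emit:
drive_tool(motion=[[[82,-0.08,0.07,0.5,0],[82,-0.08,0.07,1.0,0],[82,-0.08,0.07,1.5,0],[82,-0.08,0.07,1.7,0],[82,-0.08,0.07,1.7,0],[50,-0.08,0.07,1.7,0],[40,-0.08,0.07,1.7,0],[40,-0.08,0.07,1.7,0],[40,-0.08,0.07,1.7,0],[40,-0.08,0.07,1.7,0]]], squeeze=40)

```text
t: 16.7
tcp_pos: [0.5827, 0.373, 0.0751]
tool_rot: [0.193, 0.981, 0.001, 0.001]
force: [0.7, -0.4, 2.3]
finger_gap: 0.694
gripper_force: 43.4
```

Emit:
drive_tool(motion=[[[40,0,0,0,0],[40,0,0,0,0],[40,0,0,0,0],[40,0,0,0,0]]])

```text
t: 17.1
tcp_pos: [0.5827, 0.373, 0.0751]
tool_rot: [0.193, 0.981, 0.001, 0.001]
force: [0.1, -0.5, 5.7]
finger_gap: 0.696
gripper_force: 43.5
```

```bash
python3 -c "
from h import *
to((.583,.3735,.075),(.583,.3735,.235))"
```

```text
(0.583, 0.3735, 0.075) units [-0.    0.02  0.  ]
(0.583, 0.3735, 0.235) units [-0.01  0.03 -5.33]
t 17.1 tcp [0.5827 0.373  0.0751] F [ 0.1 -0.5  5.7] gap mm 59.4 gf 43.5
```

Emit:
drive_tool(motion=[[[40,0,0,-0.3,0],[40,0,0,-0.7,0],[40,0,0,-1.2,0],[40,0,0,-1.8,0],[40,0,0,-2.5,0],[40,0,0,-3.3,0],[40,0,0,-4.2,0],[40,0,0,-5.0,0],[40,0,0,-5.7,0],[40,0,0,-5.7,0]]])

```text
t: 18.1
tcp_pos: [0.5838, 0.3735, 0.2501]
tool_rot: [0.193, 0.981, 0.002, 0.004]
force: [1.1, -0.4, -0.7]
finger_gap: 0.693
gripper_force: 43.4
```

Emit:
drive_tool(motion=[[[40,0,0,0,0],[40,0,0,0,0]]])

```text
t: 18.3
tcp_pos: [0.5808, 0.3721, 0.2436]
tool_rot: [0.193, 0.981, -0.001, -0.001]
force: [0.1, 0.0, -2.1]
finger_gap: 0.689
gripper_force: 43.4
```

```bash
python3 - <<'E'
from h import *
to((.468,.3535,.246),(.468,.3535,.176))
i=manip.snapshot('side')[:,:,::-1];cv2.imwrite('pics/s7f.png',i)
cv2.imwrite('pics/s7.png',cv2.resize(i[110:310,170:370],(600,600),interpolation=cv2.INTER_CUBIC))
E
```

```text
(0.468, 0.3535, 0.246) units [ 3.25 -2.   -0.07]
(0.468, 0.3535, 0.176) units [ 3.24 -1.99  2.27]
t 18.3 tcp [0.5808 0.3721 0.2436] F [ 0.1  0.  -2.1] gap mm 58.8 gf 43.4
```

View pics/s7.png

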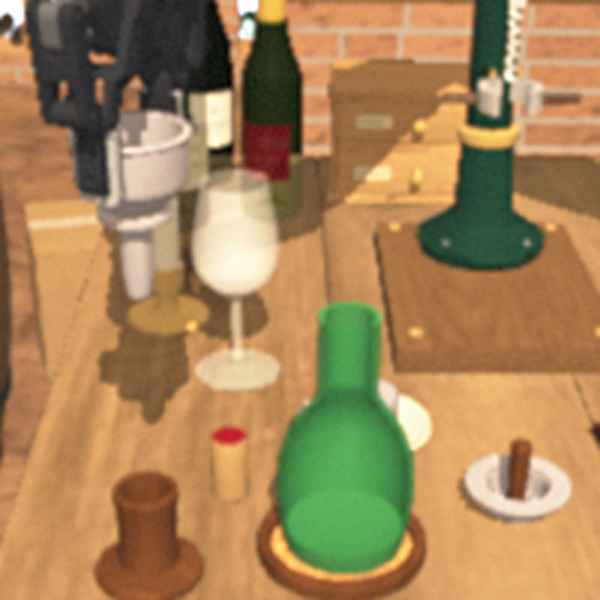

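The side view shows the funnel lifted, with its spout tip at crop (137,297) and the cup's right edge at crop x=190. I'll check those against an upright funnel.

```bash
python3 - <<'E'
from h import *
c=manip.camera_model('side');t=np.array([.5808,.3721,.2436-.0151])
f=lambda p:((proj(c,p)-[170,110]+.5)*3-.5).round(1)
for n,r,z in[('tip',6.5,-45),('spout top',9,-1),('collar',20,0),('cup rim',30,47),('cup low',30,24)]:
    q=t+[0,0,z/1e3]; print(n,'centre',f(q),'L/R',f(q+[r/1e3,0,0]),f(q-[r/1e3,0,0]))
E
```

```text
tip centre [140.4 296.3] L/R [128.2 296.2] [152.6 296.3]
spout top centre [136.2 220.2] L/R [118.9 220.2] [153.5 220.3]
collar centre [136.1 218.4] L/R [ 97.5 218.3] [174.6 218.6]
cup rim centre [131.3 131.9] L/R [ 71.5 131.6] [191.  132.2]
cup low centre [133.7 175. ] L/R [ 74.8 174.7] [192.4 175.2]
```

Emit:
drive_tool(motion=[[[40,0.5,-0.3,-0.1,0],[40,1.2,-0.7,-0.1,0],[40,2.0,-1.2,-0.1,0],[40,2.7,-1.65,-0.1,0],[40,3.15,-1.95,-0.1,0],[40,3.27,-2.0,-0.1,0],[40,3.27,-2.0,-0.1,0],[40,3.27,-2.0,-0.1,0]]])

```text
t: 19.15
tcp_pos: [0.4694, 0.3544, 0.2478]
tool_rot: [0.193, 0.981, 0.0, 0.0]
force: [0.1, -0.0, -1.3]
finger_gap: 0.691
gripper_force: 43.4
```

```bash
python3 - <<'E'
from h import *
to((.467,.3535,.246),(.467,.3535,.176))
i=manip.snapshot('side')[:,:,::-1];cv2.imwrite('pics/s8f.png',i)
cv2.imwrite('pics/s8.png',cv2.resize(i[130:280,210:360],(600,600),interpolation=cv2.INTER_CUBIC))
E
```

```text
(0.467, 0.3535, 0.246) units [ 0.06 -0.06  0.06]
(0.467, 0.3535, 0.176) units [ 0.07 -0.06  2.39]
t 19.15 tcp [0.4694 0.3544 0.2478] F [ 0.1 -0.  -1.3] gap mm 59.0 gf 43.4
```

View pics/s8.png

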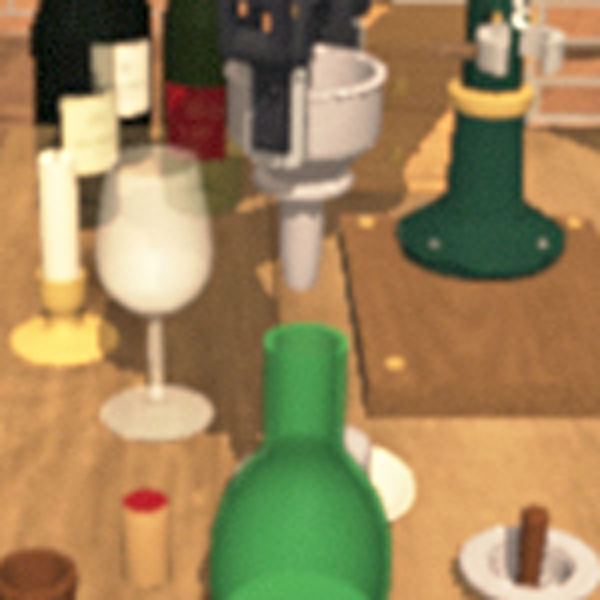

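The spout tip is at crop (301,285) and the neck centre at (306,335), so the funnel needs about 2 mm more in −x, as computed.

Emit:
drive_tool(motion=[[[40,0.08,-0.06,0.15,0],[40,0.08,-0.06,0.35,0],[40,0.08,-0.06,0.55,0],[40,0.08,-0.06,0.75,0],[40,0.08,-0.06,0.95,0],[40,0.08,-0.06,1.15,0],[40,0.08,-0.06,1.35,0],[40,0.08,-0.06,1.55,0],[40,0.08,-0.06,1.75,0],[40,0.08,-0.06,1.75,0]]])

```text
t: 20.2
tcp_pos: [0.4649, 0.3531, 0.1946]
tool_rot: [0.193, 0.981, -0.001, -0.001]
force: [-0.4, 0.7, -1.7]
finger_gap: 0.69
gripper_force: 43.4
```

```bash
python3 -c "
from h import *
to((.467,.3535,.176))"
```

```text
(0.467, 0.3535, 0.176) units [-0.06  0.04  0.62]
t 20.2 tcp [0.4649 0.3531 0.1946] F [-0.4  0.7 -1.7] gap mm 58.9 gf 43.4
```

Emit:
drive_tool(motion=[[[40,-0.04,0.02,0,0],[40,-0.04,0.02,0.15,0],[40,-0.04,0.02,0.3,0],[40,-0.04,0.02,0.4,0],[40,-0.04,0.02,0.5,0],[40,-0.04,0.02,0.58,0],[40,-0.04,0.02,0.63,0],[40,-0.04,0.02,0.66,0],[40,-0.04,0.02,0.66,0]]])

```text
t: 21.1
tcp_pos: [0.4669, 0.3536, 0.1761]
tool_rot: [0.193, 0.981, 0.0, 0.0]
force: [-0.6, 0.3, -0.0]
finger_gap: 0.692
gripper_force: 43.5
```

```bash
python3 -c "
from h import *
to((.467,.3535,.176))"
```

```text
(0.467, 0.3535, 0.176) units [-0. -0.  0.]
t 21.1 tcp [0.4669 0.3536 0.1761] F [-0.6  0.3 -0. ] gap mm 59.1 gf 43.5
```

Emit:
drive_tool(motion=[[[40,0,0,0.04,0],[40,0,0,0.07,0],[40,0,0,0.07,0]]])

```text
t: 21.4
tcp_pos: [0.4674, 0.3537, 0.1761]
tool_rot: [0.193, 0.981, 0.001, 0.001]
force: [-3.1, -1.6, 11.7]
finger_gap: 0.693
gripper_force: 44.3
```

Emit:
drive_tool(motion=[[[62,0,0,0,0],[66,0,0,0,0],[72,0,0,0,0],[82,0,0,0,0],[82,0,0,0,0],[82,0,0,-0.4,0],[82,0,0,-1.0,0],[82,0,0,-1.8,0],[82,0,0,-2.4,0],[82,0,0,-2.4,0]]])

```text
t: 22.4
tcp_pos: [0.4687, 0.3545, 0.2493]
tool_rot: [0.193, 0.981, 0.002, 0.003]
force: [1.1, -0.0, -0.7]
finger_gap: 0.96
gripper_force: 0.0
```

```bash
python3 - <<'E'
from h import *
to((.3525,.3075,.248),(.3525,.3075,.023))
i=manip.snapshot('side')[:,:,::-1];cv2.imwrite('pics/s9f.png',i)
cv2.imwrite('pics/s9.png',cv2.resize(i[160:310,220:370],(600,600),interpolation=cv2.INTER_CUBIC))
c=manip.camera_model('side');f=lambda p:((proj(c,p)-[220,160]+.5)*4-.5).round(1)
print('rim',f((.467,.3535,.208)),'collar',f((.467,.3535,.163)))
E
```

```text
(0.3525, 0.3075, 0.248) units [ 2.99 -2.92  0.01]
(0.3525, 0.3075, 0.023) units [ 3.03 -2.96  7.51]
t 22.4 tcp [0.4687 0.3545 0.2493] F [ 1.1 -0.  -0.7] gap mm 82.0 gf 0.0
rim [269.2 121.4] collar [266.5 220.1]
```

View pics/s9.png

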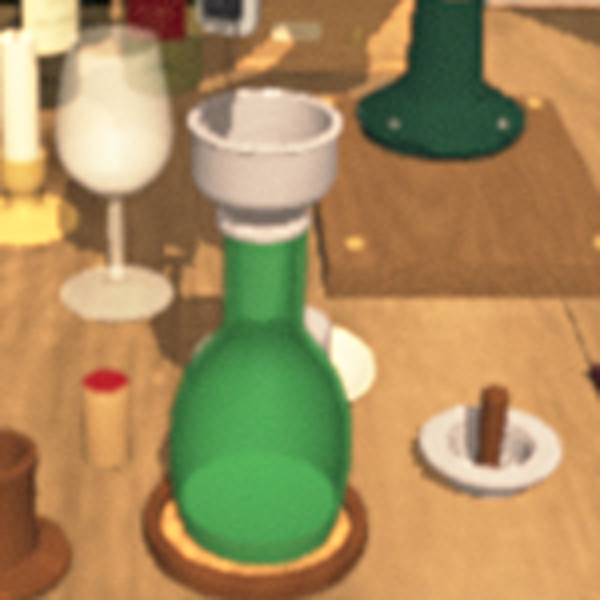

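The funnel is upright with its collar on the neck rim and its rim at crop (265,122). Next is the strainer.

Emit:
drive_tool(motion=[[[82,0.9,-0.9,0,0],[60,1.8,-1.8,0,0],[50,2.6,-2.5,0,0],[50,3.01,-2.94,0,0],[50,3.01,-2.94,1.0,0],[50,3.01,-2.94,2.2,0],[50,3.01,-2.94,3.5,0],[50,3.01,-2.94,4.8,0],[50,3.01,-2.94,5.5,0],[50,3.01,-2.94,5.5,0]]])

```text
t: 23.45
tcp_pos: [0.3472, 0.3045, 0.0776]
tool_rot: [0.193, 0.981, -0.003, -0.003]
force: [-0.7, -0.0, 0.6]
finger_gap: 0.586
gripper_force: 0.0
```

Emit:
drive_tool(motion=[[[50,0,0,0,0],[50,0,0,0,0]]])

```text
t: 23.65
tcp_pos: [0.3505, 0.3063, 0.0816]
tool_rot: [0.193, 0.981, 0.001, 0.001]
force: [-0.4, 0.1, 0.8]
finger_gap: 0.589
gripper_force: 0.0
```

```bash
python3 - <<'E'
from h import *
to((.3525,.3075,.05),(.3525,.3075,.024))
c=manip.camera_model('wrist');im=manip.snapshot('wrist')
print(proj(c,(.3525,.3075,.049)))
cv2.imwrite('pics/w10.png',im[:,:,::-1])
E
```

```text
(0.3525, 0.3075, 0.05) units [-0.05  0.06  1.05]
(0.3525, 0.3075, 0.024) units [-0.05  0.06  1.92]
t 23.65 tcp [0.3505 0.3063 0.0816] F [-0.4  0.1  0.8] gap mm 50.3 gf 0.0
[272.5900946  246.28905554]
```

View pics/w10.png

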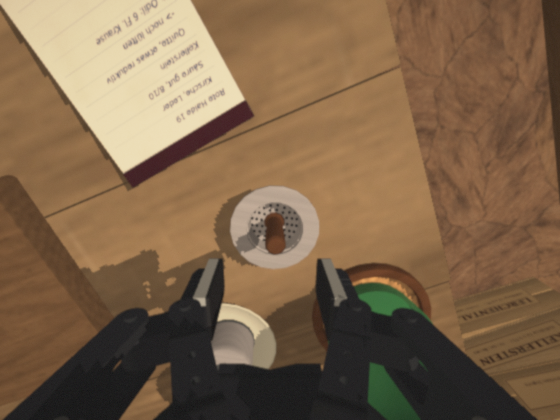

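The wrist view shows the knob's top at (275,243), against a prediction of (273,246). That is about 1.5 mm off, and I'll correct for it.

Emit:
drive_tool(motion=[[[50,0,0.1,0.4,0],[50,0,0.1,0.9,0],[50,0,0.1,1.4,0],[50,0,0.1,1.75,0],[50,0,0.1,1.88,0],[50,0,0.1,1.88,0],[25,0,0.1,1.88,0],[5,0,0.1,1.88,0],[5,0,0.1,1.88,0],[5,0,0.1,1.88,0]]], squeeze=40)

```text
t: 24.7
tcp_pos: [0.3514, 0.309, 0.0248]
tool_rot: [0.193, 0.981, 0.0, 0.0]
force: [-0.3, 1.3, 2.0]
finger_gap: 0.151
gripper_force: 39.1
```

Emit:
drive_tool(motion=[[[5,0,0,0,0],[5,0,0,0,0],[5,0,0,0,0],[5,0,0,0,0]]])

```text
t: 25.1
tcp_pos: [0.3513, 0.309, 0.0247]
tool_rot: [0.193, 0.981, 0.0, 0.0]
force: [0.2, 0.0, 5.8]
finger_gap: 0.148
gripper_force: 39.6
```

```bash
python3 -c "
from h import *
to((.3525,.3075,.25))"
```

```text
(0.3525, 0.3075, 0.25) units [-0.06 -0.03 -7.51]
t 25.1 tcp [0.3513 0.309  0.0247] F [0.2 0.  5.8] gap mm 12.7 gf 39.6
```

Emit:
drive_tool(motion=[[[5,0,0,-0.3,0],[5,0,0,-0.8,0],[5,0,0,-1.5,0],[5,0,0,-2.4,0],[5,0,0,-3.4,0],[5,0,0,-4.5,0],[5,0,0,-5.6,0],[5,0,0,-6.7,0],[5,0,0,-7.6,0],[5,0,0,-8.0,0]]])

```text
t: 26.1
tcp_pos: [0.3514, 0.309, 0.2671]
tool_rot: [0.193, 0.981, 0.001, 0.002]
force: [-0.5, 0.8, -0.4]
finger_gap: 0.145
gripper_force: 39.1
```

Emit:
drive_tool(motion=[[[5,0,0,0,0],[5,0,0,0,0]]])

```text
t: 26.3
tcp_pos: [0.3502, 0.3083, 0.264]
tool_rot: [0.193, 0.981, -0.0, -0.0]
force: [-0.5, -0.0, -0.6]
finger_gap: 0.149
gripper_force: 39.1
```

```bash
python3 - <<'E'
from h import *
to((.468,.3535,.262),(.468,.3535,.2167))
E
```

```text
(0.468, 0.3535, 0.262) units [-3.07  2.88  0.06]
(0.468, 0.3535, 0.2167) units [-3.07  2.88  1.57]
t 26.3 tcp [0.3502 0.3083 0.264 ] F [-0.5 -0.  -0.6] gap mm 12.8 gf 39.1
```

Emit:
drive_tool(motion=[[[5,-0.4,0.4,0,0],[5,-1.0,0.95,0,0],[5,-1.7,1.6,0,0],[5,-2.4,2.25,0,0],[5,-2.85,2.7,0,0],[5,-3.05,2.86,0,0],[5,-3.07,2.88,0,0],[5,-3.07,2.88,0,0],[5,-3.07,2.88,0,0]]])

```text
t: 27.2
tcp_pos: [0.4675, 0.3535, 0.2639]
tool_rot: [0.193, 0.981, -0.001, -0.001]
force: [0.2, -0.8, -0.8]
finger_gap: 0.145
gripper_force: 39.1
```

```bash
python3 - <<'E'
from h import *
to((.468,.3535,.262),(.468,.3535,.2167))
i=manip.snapshot('side')[:,:,::-1];w=manip.snapshot('wrist')[:,:,::-1]
cv2.imwrite('pics/s11.png',np.hstack([cv2.resize(i[130:230,235:335],(400,400),interpolation=cv2.INTER_CUBIC),cv2.resize(w[130:330,175:375],(400,400),interpolation=cv2.INTER_CUBIC)]))
E
```

```text
(0.468, 0.3535, 0.262) units [-0.01  0.01  0.06]
(0.468, 0.3535, 0.2167) units [-0.02  0.01  1.57]
t 27.2 tcp [0.4675 0.3535 0.2639] F [ 0.2 -0.8 -0.8] gap mm 12.4 gf 39.1
```

View pics/s11.png

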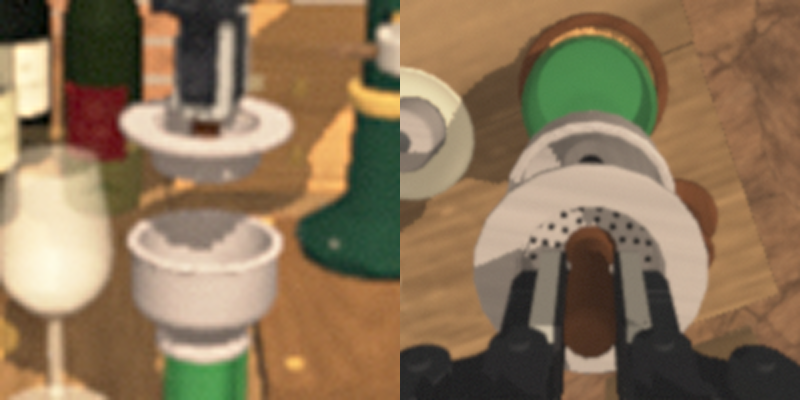

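In the side crop, the flange centre (206) sits over the rim centre (205). In the wrist crop they are at 591 and 592. They're aligned, so I lower.

Emit:
drive_tool(motion=[[[5,0,0,0.2,0],[5,0,0,0.4,0],[5,0,0,0.6,0],[5,0,0,0.8,0],[5,0,0,1.0,0],[5,0,0,1.15,0],[5,0,0,1.3,0],[5,0,0,1.4,0],[5,0,0,1.48,0],[5,0,0,1.48,0]]])

```text
t: 28.3
tcp_pos: [0.4688, 0.3539, 0.2196]
tool_rot: [0.193, 0.981, -0.0, -0.0]
force: [0.2, -0.5, -1.0]
finger_gap: 0.147
gripper_force: 39.1
```

```bash
python3 -c "
from h import *
to((.468,.3535,.2167))"
```

```text
(0.468, 0.3535, 0.2167) units [ 0.02 -0.02  0.1 ]
t 28.3 tcp [0.4688 0.3539 0.2196] F [ 0.2 -0.5 -1. ] gap mm 12.6 gf 39.1
```

Emit:
drive_tool(motion=[[[5,0.02,-0.02,0.04,0],[5,0.02,-0.02,0.08,0],[5,0.02,-0.02,0.11,0],[5,0.02,-0.02,0.14,0],[5,0.02,-0.02,0.14,0]]])

```text
t: 28.8
tcp_pos: [0.4683, 0.3537, 0.2167]
tool_rot: [0.193, 0.981, 0.0, 0.0]
force: [-1.3, -0.5, 5.0]
finger_gap: 0.146
gripper_force: 39.7
```

Contact at the expected seated height (TCP z = 0.2167 m). I release and retreat straight up.

Emit:
drive_tool(motion=[[[16,0,0,0,0],[22,0,0,0,0],[35,0,0,0,0],[45,0,0,0,0],[45,0,0,0,0],[45,0,0,-0.3,0],[45,0,0,-0.9,0],[45,0,0,-1.7,0],[45,0,0,-2.6,0],[45,0,0,-2.6,0]]])

```text
t: 29.8
tcp_pos: [0.4705, 0.3549, 0.2985]
tool_rot: [0.193, 0.981, 0.003, 0.004]
force: [0.6, 0.1, 0.8]
finger_gap: 0.524
gripper_force: 0.0
```

Emit:
drive_tool(motion=[[[45,1,0.5,-0.3,0],[45,2,1.5,-0.3,0],[45,3,2.5,-0.3,0],[45,4,3.5,-0.3,0],[45,5,4.5,-0.3,0],[45,5,4.5,-0.3,0],[45,5,4.5,-0.3,0],[45,5,4.5,-0.3,0]]])

```text
t: 30.6
tcp_pos: [0.3805, 0.5343, 0.3022]
tool_rot: [0.193, 0.981, -0.001, -0.0]
force: [-0.1, 0.6, -0.5]
finger_gap: 0.529
gripper_force: 0.0
```

```bash
python3 - <<'E'
from h import *
to()
i=manip.snapshot('side')[:,:,::-1];j=manip.snapshot('top')[:,:,::-1]
cv2.imwrite('pics/s12.png',np.hstack([cv2.resize(i[150:310,180:340],(400,400),interpolation=cv2.INTER_CUBIC),cv2.resize(j[115:315,175:375],(400,400),interpolation=cv2.INTER_CUBIC)]))
E
```

```text
t 30.6 tcp [0.3805 0.5343 0.3022] F [-0.1  0.6 -0.5] gap mm 45.2 gf 0.0
```

View pics/s12.png

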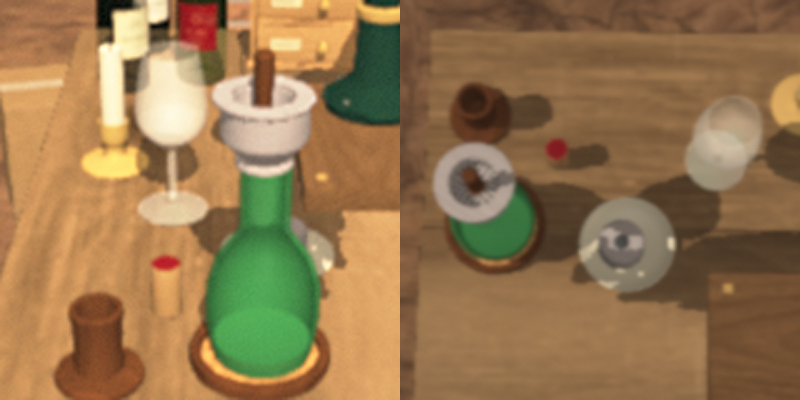

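The decanter stands upright in the coaster, with the funnel seated and the strainer flange level on its rim at side crop (264,97). The cap is in the saucer, and the glass and cork haven't moved. I'm handing it in.

```bash
python3 -c "
from station import manip
print(manip.sign_off())"
```

```text
the job is handed in; nothing more can be done
None
```

The job is done and handed in at about 31 s: cap in the saucer, decanter upright in the coaster, funnel seated, strainer nested, and the tasting glass not disturbed; the hand-in returned no verdict.

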